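# Move the key tray to the buffered hook

## Task

Take the hanging key tray off the plain two-prong hook and, keeping it level and without setting it down anywhere, hang it on the longer hook with the keeper rods: lay its crossbar gently on the prongs in front of the keepers, slide it in underneath them, and press it against the spring buffer with about 10 N (well over 5 N, never more than 18 N) for a moment. Then let go gently and leave it hanging there level, at rest and still touching the buffer pad; do not disturb the other things on the bench.

Things in the scene. Friction and masses are not known exactly. Their poses are not given: they have to be found in the camera images.
- carrier: Hanging key tray, about 0.36 kg: grey open tray 70 (x) x 120 x 45 mm, an aluminium column (18 mm in x, 24 mm in y) in its middle, a round steel crossbar 10 mm thick, 134 mm long along y through the column. Origin: centre of the crossbar, z up. Tray rim 80 mm, underside 125 mm below it. The crossbar lies across a hook's two prongs, the column between and the tray below them; it can pitch about the bar.
- carrier_grip (a point): Grip point on the tray's column, 45 mm above the crossbar's centre; the column's top is 64 mm above it. Axes as the tray.
- hook_a: Plain two-prong hook on a fixed stand, where the tray hangs at first. Origin: on the bench below the front face of the crosspiece. Two level prongs, 8 mm round, 84 mm apart, run 105 mm along -x, axes 180 mm above the bench; tips turn up, tops 22 mm above the axes. A crossbar on them has its centre at z = 189 mm. Crosspiece up to 198 mm. The tray, wider than the prongs' gap, hangs under them: lift the bar over the tips and draw it out along -x.
- hook_b: The longer two-prong hook. Origin as hook A. Prongs 8 mm round, 84 mm apart, run 168 mm along -x, axes at z = 191 mm; tip tops at z = 213 mm. A crossbar on them has its centre at z = 200 mm. A 6 mm keeper rod runs above each prong, axis z = 213 mm (5 mm play over the bar), out to x = -115 mm; its end flares up to x = -126, z = 223 mm. Crosspiece up to 227 mm.
- entry (a point): Centre of the open part of hook B in front of the keepers (x = -145, y = 0, z = 200 mm of hook B): where the crossbar's centre comes to lie when laid down there, give or take 10 mm in x. Come from in front of the tips (bar about 220 mm in front of the crosspiece) with the bar 225 to 260 mm high, so that it passes over the tips and the tray below the prongs; lower here, then slide along +x.
- buffer: Damped spring buffer midway between hook B's prongs, at bar height. Origin: centre of its fixed back end (x = 0, y = 0, z = 200 mm of hook B), axes as hook B. A 28 mm housing, 25 mm long, holds a 20 mm sleeve clamped at a depth that differs each time and is not measured; on it a 24 mm rubber pad faces -x, its face, unpressed, between x = -85 and -50 mm.
- buffer_axis (a point): A fixed point on the buffer's axis at x = -25 mm (front of the housing, not the pad). The pad meets the column's +x side, 9 mm from the bar's centre. Spring 2.5 N per mm for 10 mm, then hard; damper 0.15 N per mm/s: once let go, the pad comes out slowly and pushes the tray back a few mm until friction on the prongs (1 to 4 N) holds it.
- tape: bystander: cardboard tape roll, 80 mm across, 24 mm high, lying flat; origin under its centre
- remote: bystander: black key remote, 36 x 58 x 14 mm; origin under its centre
- driver: bystander: screwdriver lying flat, under 35 mm high; origin under its middle
- pot: bystander: open steel pot, 72 mm across, 95 mm high; origin under its centre
- flux: bystander: closed bottle, 48 mm across, 100 mm high; origin under its centre
- reader: bystander: grey hand-held reader, 75 x 110 x 22 mm, lying flat; origin under its centre
Not all that is in view belongs to the job. What is shaped like the carrier but green or yellow is not meant.

How it is judged:
By the outcome, as a careful person would: the job done as asked, in the order asked, and still so for the second after the job is handed in, with the robot touching nothing.
It also fails if it takes over 67 s, if anything falls off the work surface, if the arm or the gripper's body presses on something with over 40 N, if the wrist force passes 120 N, or if a joint passes its speed limit or range.

## Robot

A 7-joint arm with a two-finger parallel gripper is mounted at the origin on the work surface. World frame = base frame: x ahead of the robot, y to its left, z up, the work surface at z = 0. Lengths are in m, angles in rad, forces in N, time in s.
With the tool pointing down it reaches from about 0.425 to 0.975 m from the base axis. Payload 16.7 kg.
Tool frame: the origin (TCP) lies at the centre of the arm's flange, where the gripper is bolted on; the fingertips stand 173 mm ahead of it and the grasp point (between the pads) lies 155 mm ahead of it (hold_point_z is the distance from the TCP to the grasp point, in m); x points along the fingers, z is the direction in which the jaws open and shut, and the axes are right-handed (so a half turn about x gives the same grasp; the last joint's range is limited). The gripper opens to 85 mm and grips with 20 to 120 N. Pads are 22 mm wide; open, the fingers measure 114 mm over their backs; the gripper's body (76 mm by 85 mm) begins 54 mm behind the grasp point. The pads swing forward as they close: fully open they stand 13 mm farther back than shut.
Start: joints at [0.985, 0.426, 0.074, 1.606, -0.034, 1.111, -0.067], TCP at [0.286, -0.612, 0.405] pointing down, gripper open.
Joint ranges: [-2.85, 2.85], [-0.5, 2.14], [-1.23, 1.37], [0.21, 2.46], [-1.02, 4.16], [0.16, 2.05], [-2.73, 2.73]. Speed limits (rad/s): [1.89, 1.89, 2.39, 2.39, 3.01, 3.01, 3.01].

## Interface

Orientations are given as a rotation vector (axis times angle).
In Python, from bench import state, snapshot, sign_off, hold_point_z gives the robot as it stands. The module is installed in compiled form; this text tells all that it offers.
- The arm moves only by the tool step_arm, never from a script. Its argument "series" is a list of rows, each a list of 3 entries, a list of its own where there are three numbers: the turn, a rotation vector about the tool's x, y, z in degrees, then the shift along the tool's x, y, z in mm, then the closure, from 0 (fully open) to 1 (shut). A call has 1 to 12 rows; each row shifts and turns the commanded pose from where the row before left it, along the tool's axes as they then stand; what a row does not reach is not made up. A row lasts 1/8 s, in which the tool goes at most 62.5 mm and 10.7 degrees, less where a joint would pass 70% of its speed; a pose out of reach is approached as far as the arm can. A call is refused whole if a number of a shift passes 62.5 or a number of a turn 10.7, either way. A call with a gripper value outside its range is refused whole. The fingers move at their own pace and stop on an object; the grip force is fixed at half the most. Time passes only in rows, so rows that do not move let the fingers close. It gives the time, the measured TCP pose, the force and the opening at its end, in the units of the state.
- state(): the state, without advancing time (a new reading comes with each control period).
- snapshot(name): name is "scene" or "top" or "wrist"; returns a dict with "pixels" (384x512x3 uint8, red, green, blue), "range_z" (384x512 float32, m along the optical axis (not along the pixel's ray), 0 where there is no reading), "fx", "fy", "cx", "cy" (pixels), "world_to_cam" (4x4, takes a point from world to camera coordinates); the wrist camera has in their place "hand_eye" (4x4, takes a point from camera to tool coordinates, whose origin is the TCP and whose axes are the tool frame's). Camera axes: x right, y down, z forward; pixel columns grow to the right and rows downward; lengths in m; the calibration is good to about 2 mm. The wrist camera is an equidistant fisheye: a pixel r from the principal point sees the ray r / f radians off the axis. A picture is of the moment at which its call begins: read the wrist's pose just before it.
- sign_off(): hands the job in, once; it reports no verdict.
The state is a dict: "time_s": time; "qpos": joint angles; "dq": joint speeds; "joint_torque": joint torques, N m; "tool_pos": TCP position; "tool_rot": TCP orientation; "force": force on the tool from outside, world axes, zero at the start; "wrist_torque": the same for the moment, N m; "width": finger opening in m.
Only numpy, scipy, OpenCV 4.12 (cv2) and the standard library are available. Lean on these libraries where they do the work, as an engineer would, in place of code of your own. Each camera call takes 0.05 s, during which the arm holds its last target. There are 200 camera calls.

## Working session

There is one attempt and no reset: what is moved stays moved. The work goes in short steps, Python scripts to look and compute and a tool call to move; the robot and the scene stay as the last step left them, time stands still between calls to the robot, and variables do not carry over. Pictures are saved under pics/ and viewed, about 8 in all and at most 12, crops included, and the job is handed in when it is done.

Besides the shell and the picture viewer there is one more tool, called as a command line: name --argument value ..., lists and objects as JSON in quotes. step_arm: Moves the arm, as the interface text tells. Its arguments: {"type":"object","properties":{"series":{"type":"array"}},"required":["series"]}

```bash
mkdir -p pics; cat > h.py <<'E'
import numpy as np,cv2
from bench import *
from scipy.spatial.transform import Rotation as R
def pts(s):
    v,u=np.mgrid[0:384,0:512]; z=s["range_z"]
    P=np.stack([(u-s["cx"])/s["fx"]*z,(v-s["cy"])/s["fy"]*z,z,np.ones_like(z)],-1)
    W=P@np.linalg.inv(s["world_to_cam"]).T
    W=W[...,:3]; W[z==0]=np.nan
    return W
E
python3 - <<'E'
from h import *
print(state(),hold_point_z)
im=[]
for n in("scene","top"):
    s=snapshot(n); np.savez(n+".npz",**s); cv2.imwrite(f"pics/{n}.png",cv2.resize(s["pixels"][...,::-1],(800,600),interpolation=cv2.INTER_CUBIC))
    print(n,np.linalg.inv(s["world_to_cam"]).round(3),s["fx"])
E
```

```text
{'time_s': 0.0, 'qpos': array([ 0.98450207,  0.42673876,  0.07382157,  1.60665074, -0.03412031,
        1.11080114, -0.06710032]), 'dq': array([ 0.00138185, -0.00028961,  0.00014739,  0.00127764,  0.00068532,
        0.00073505, -0.00024534]), 'joint_torque': array([-1.34307633e-03, -9.49854040e+01,  3.75997782e+00, -4.63522589e+01,
        1.90661912e-02,  1.01878759e-02,  7.65535015e-05]), 'tool_pos': array([ 0.28546889, -0.61144055,  0.40398575]), 'tool_rot': array([ 0.88243091,  1.38592799, -0.88134769]), 'force': array([ 0.08437794,  1.17871672, -0.79725214]), 'wrist_torque': array([-2.58306907e-02, -7.30631078e-03, -6.94255473e-05]), 'width': 0.08551336846509965} 0.1547
scene [[ 0.145  0.741 -0.656  1.205]
 [ 0.989 -0.108  0.098 -0.098]
 [ 0.002 -0.663 -0.748  0.968]
 [ 0.     0.     0.     1.   ]] 357.1854861271989
top [[-0.01  -0.995  0.096  0.403]
 [-1.     0.012  0.022  0.006]
 [-0.023 -0.096 -0.995  1.316]
 [ 0.     0.     0.     1.   ]] 349.851172014479
```

View pics/scene.png

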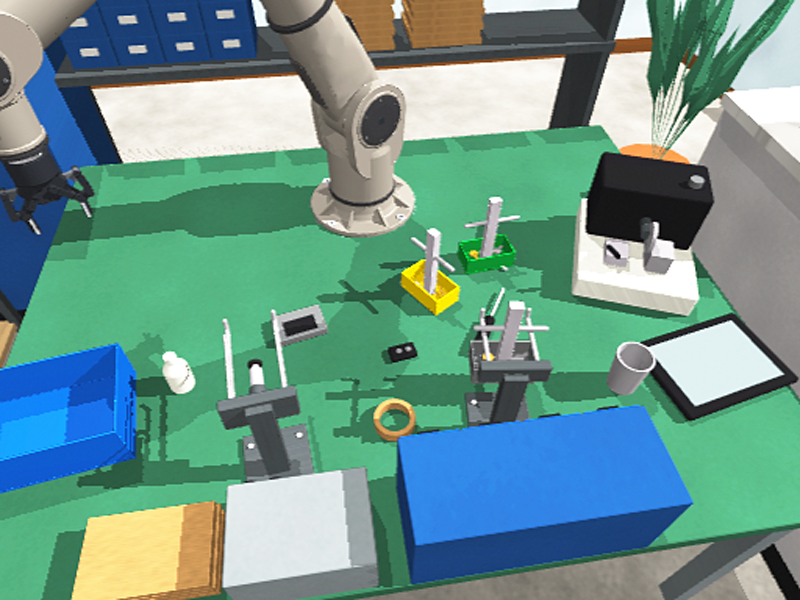

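View pics/top.png

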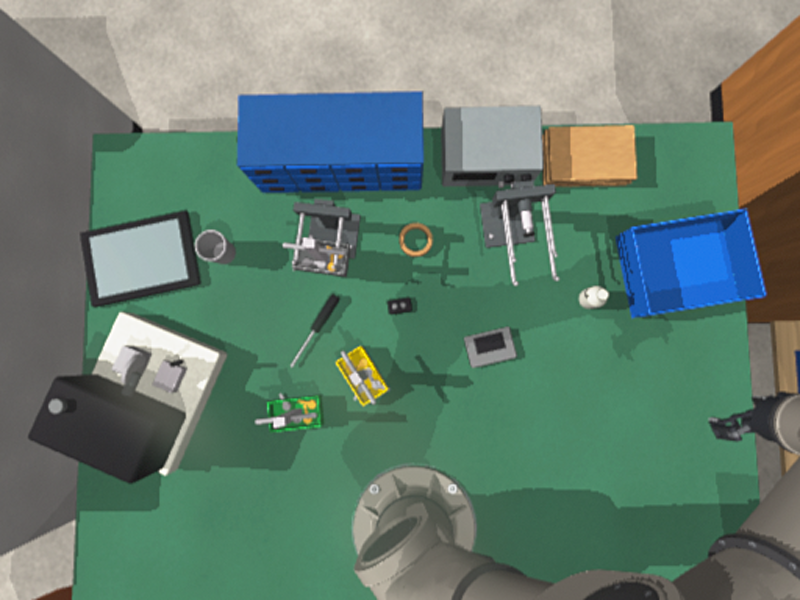

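The scene shows three carrier-like things: grey tray on the short hook (scene 512,340; top 325,245), yellow tray (scene 430,280) and green tray (scene 490,245). By the description I choose the grey one. Hook B is the longer hook with the buffer (top 525,230).

```bash
python3 - <<'E'
from h import *
for n in("top","scene"):
    s=dict(np.load(n+".npz")); W=pts(s)
    def box(x,y,z): 
        m=(W[...,0]>x[0])&(W[...,0]<x[1])&(W[...,1]>y[0])&(W[...,1]<y[1])&(W[...,2]>z[0])&(W[...,2]<z[1]); return m
    def show(l,m):
        P=W[m]; 
        if len(P)<3: print(n,l,len(P)); return
        xy=np.float32(P[:,:2]*1000); r=cv2.minAreaRect(xy)
        print(n,l,len(P),"mean",P.mean(0).round(4),"min",P.min(0).round(3),"max",P.max(0).round(3),"rect",np.round(r[0],1),np.round(r[1],1),round(r[2],1))
    show("coltop",box((.5,.85),(.05,.35),(.24,.27)))
    show("A bar/prong/cross",box((.5,.9),(.05,.35),(.17,.215)))
    show("A cross",box((.7,.9),(.05,.35),(.185,.205)))
    show("B all",box((.5,.9),(-.45,-.08),(.18,.25)))
    show("B keep",box((.5,.9),(-.45,-.08),(.209,.232)))
    np.save(n+"_W.npy",W)
# labelled crops
s=np.load("top.npz")["pixels"]; a=cv2.resize(s[110:190,170:250,::-1],(400,400),interpolation=cv2.INTER_CUBIC); b=cv2.resize(s[110:190,300:380,::-1],(400,400),interpolation=cv2.INTER_CUBIC)
cv2.imwrite("pics/crop.png",np.hstack([a,b]))
W=np.load("top_W.npy")
# list high points in columns
for nm,(v0,v1,u0,u1) in {"A":(125,180,180,235),"B":(115,185,305,362)}.items():
    print(nm)
    for v in range(v0,v1,5):
        print(v,[tuple((W[v,u]*1000).round().astype(int)) for u in range(u0,u1) if W[v,u,2]>.165])
E
```

```text
top coltop 53 mean [0.6229 0.2031 0.2512] min [0.613 0.191 0.242] max [0.633 0.216 0.258] rect [623.6 203.5] [23.4 18.4] 80.9
top A bar/prong/cross 3340 mean [0.8164 0.1988 0.1888] min [0.58  0.052 0.17 ] max [0.9   0.35  0.214] rect [740.2 201. ] [298.  319.5] 90.0
top A cross 2613 mean [0.8414 0.1997 0.1901] min [0.7   0.052 0.185] max [0.9   0.35  0.203] rect [800.  200.9] [298.  199.8] 90.0
top B all 942 mean [ 0.6822 -0.2384  0.2104] min [ 0.539 -0.298  0.181] max [ 0.754 -0.174  0.232] rect [ 648.5 -244.1] [209.2 120.1] 7.5
top B keep 561 mean [ 0.701  -0.2363  0.2196] min [ 0.541 -0.298  0.209] max [ 0.754 -0.174  0.232] rect [ 648.8 -241.7] [207.8 119.5] 5.8
scene coltop 77 mean [0.6268 0.1999 0.2499] min [0.613 0.189 0.24 ] max [0.635 0.214 0.255] rect [624.9 200.9] [24.4 19.4] 76.6
scene A bar/prong/cross 5845 mean [0.8223 0.1958 0.1898] min [0.583 0.05  0.17 ] max [0.9   0.35  0.215] rect [741.3 200. ] [299.9 317.4] 90.0
scene A cross 5056 mean [0.844  0.1963 0.1904] min [0.7   0.05  0.185] max [0.9   0.35  0.202] rect [800.2 200. ] [299.9 199.6] 90.0
scene B all 1504 mean
[... 15395 characters left out ...]
.int64(194))]
170 [(np.int64(580), np.int64(-205), np.int64(192)), (np.int64(579), np.int64(-207), np.int64(197)), (np.int64(579), np.int64(-210), np.int64(196)), (np.int64(578), np.int64(-291), np.int64(194)), (np.int64(578), np.int64(-293), np.int64(196))]
175 [(np.int64(563), np.int64(-207), np.int64(194)), (np.int64(563), np.int64(-210), np.int64(193)), (np.int64(563), np.int64(-213), np.int64(194)), (np.int64(563), np.int64(-291), np.int64(191)), (np.int64(562), np.int64(-293), np.int64(194)), (np.int64(562), np.int64(-296), np.int64(197))]
180 [(np.int64(546), np.int64(-209), np.int64(199)), (np.int64(545), np.int64(-210), np.int64(210)), (np.int64(545), np.int64(-212), np.int64(213))]
```

View pics/crop.png

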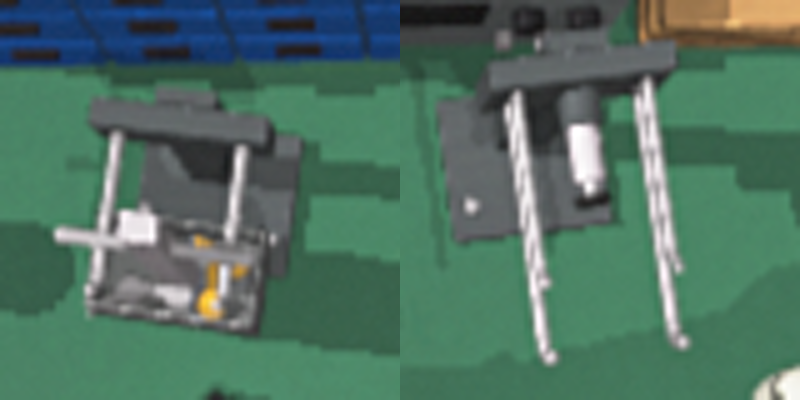

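The crop confirms it: the grey tray hangs on the plain hook A (crop 135,230), and hook B with keepers and buffer is on the right (pad at 590,195). Next I fit the hook frames.

```bash
python3 - <<'E'
from h import *
P=np.vstack([np.load(n+"_W.npy").reshape(-1,3) for n in("top","scene")]); P=P[~np.isnan(P[:,0])]*1000
L=np.r_[np.zeros(np.load("top_W.npy").reshape(-1,3).shape[0])]
def fit(Q):
    y=np.polyfit(Q[:,0],Q[:,1],1); 
    for _ in range(3):
        r=Q[:,1]-np.polyval(y,Q[:,0]); Q=Q[abs(r)<5]; y=np.polyfit(Q[:,0],Q[:,1],1)
    return y,len(Q)
def sel(x,y,z): return P[(P[:,0]>x[0])&(P[:,0]<x[1])&(P[:,1]>y[0])&(P[:,1]<y[1])&(P[:,2]>z[0])&(P[:,2]<z[1])]
def rep(l,f,x0): print(l,"deg",np.degrees(np.arctan(f[0][0])).round(2),"y@%d"%x0,np.polyval(f[0],x0).round(1),f[1])
for l,y in(("B+",(-225,-170)),("B-",(-310,-260))):
    rep(l+"keep",fit(sel((600,700),y,(206,222))),650); rep(l+"prong",fit(sel((560,700),y,(185,200))),650)
rep("buf",fit(sel((640,705),(-260,-220),(200,220))),650)
for l,y in(("A+",(225,255)),("A-",(140,170))): rep(l+"prong",fit(sel((590,690),y,(175,190))),640)
# crosspiece front edge & back edge rect from top points
for l,x,y,z in(("Bcross",(711,770),(-310,-165),(222,234)),("Across",(690,740),(110,260),(192,204))):
    Q=sel(x,y,z); print(l,cv2.minAreaRect(np.float32(Q[:,:2])),Q.min(0).round(),Q.max(0).round())
Q=sel((530,560),(-310,-190),(201,220)); print("Btips",[Q[Q[:,1]>-250].mean(0),Q[Q[:,1]<-250].mean(0)],Q.min(0))
Q=sel((570,600),(130,270),(193,206)); print("Atips",[Q[Q[:,1]>200].mean(0),Q[Q[:,1]<200].mean(0)],Q.min(0))
Q=sel((605,650),(130,280),(184,200)); Q=Q[(Q[:,1]>250)|((Q[:,1]<188))]; f=np.polyfit(Q[:,1],Q[:,0],1); print("bar deg",np.degrees(np.arctan(f[0])),"x@202",np.polyval(f,202),Q[:,1].min(),Q[:,1].max(), "z",np.median(Q[:,2]))
# tray rim
Q=sel((560,680),(120,270),(100,116)); print("rim",cv2.minAreaRect(np.float32(Q[:,:2])),len(Q))
s=state(); r=R.from_rotvec(s["tool_rot"]); print(r.as_matrix().round(3), r.apply([.155,0,0])+s["tool_pos"])
E
```

```text
B+keep deg 5.86 y@650 -201.5 131
B+prong deg 6.64 y@650 -199.2 119
B-keep deg 6.05 y@650 -286.0 142
B-prong deg 6.45 y@650 -284.5 182
buf deg 6.23 y@650 -242.8 138
A+prong deg -7.36 y@640 236.0 130
A-prong deg -7.42 y@640 151.7 130
Bcross ((734.25, -233.69541931152344), (34.75086212158203, 120.84236145019531), 5.881096363067627) [ 712. -295.  222.] [ 752. -174.  232.]
Across ((706.9085083007812, 184.705810546875), (120.07367706298828, 23.30919647216797), 82.90715789794922) [690. 124. 192.] [723. 244. 203.]
Btips [array([ 543.7500666 , -213.27215396,  209.53410962]), array([ 552.78887264, -296.47124945,  209.33954874])] [ 538.85216472 -300.80939231  201.76412938]
Atips [array([594.92570872, 241.4458974 , 198.73637374]), array([584.15332015, 159.34435522, 198.61334805])] [580.42951761 155.1024219  193.04795919]
bar deg 6.842012660692681 x@202 625.6015909390968 136.67535714787232 267.66743417471235 z 191.96660331730985
rim ((623.830322265625, 202.29611206054688), (122.62699127197266, 70.09014892578125), 81.56607055664062) 245
[[-0.001  0.906  0.423]
 [ 0.001  0.423 -0.906]
 [-1.    -0.    -0.001]] [ 0.28540745 -0.61132728  0.24909506]
```

step_arm --series '[[[-9.6, 0, 0], [-18, 0, 0], 0], [[-9.6, 0, 0], [-18, 0, 0], 0], [[-9.6, 0, 0], [-18, 0, 0], 0], [[-9.6, 0, 0], [-18, 0, 0], 0], [[-9.6, 0, 0], [-18, 0, 0], 0], [[-9.6, 0, 0], [-18, 0, 0], 0], [[0, 0, 0], [0, 30, 8], 0], [[0, 0, 0], [0, 45, 12], 0], [[0, 0, 0], [0, 45, 12], 0], [[0, 0, 0], [0, 45, 12], 0], [[0, 0, 0], [0, 45, 12], 0], [[0, 0, 0], [0, 45, 12], 0]]'

```text
time_s: 1.6
tool_pos: [0.386, -0.3659, 0.5125]
tool_rot: [0.101, 1.569, -0.101]
force: [1.0, -0.2, -0.3]
width: 0.0856
```

step_arm --series '[[[0, 0, 0], [0, 45, 12], 0], [[0, 0, 0], [0, 45, 12], 0], [[0, 0, 0], [0, 45, 12], 0], [[0, 0, 0], [0, 45, 12], 0], [[0, 0, 0], [0, 45, 12], 0], [[0, 0, 0], [0, 45, 12], 0], [[0, 0, 0], [0, 45, 12], 0], [[0, 0, 0], [0, 45, 12], 0], [[0, 0, 0], [0, 45, 12], 0], [[0, 0, 0], [0, 45, 12], 0], [[0, 0, 0], [0, 30, 8], 0], [[0, 0, 0], [0, 0, 0], 0]]'

```text
time_s: 3.1
tool_pos: [0.5744, 0.0944, 0.5122]
tool_rot: [0.099, 1.57, -0.097]
force: [-0.6, -0.2, -0.1]
width: 0.0854
```

step_arm --series '[[[0, 0, 0], [0, 38, 12], 0], [[0, 0, 0], [0, 38, 12], 0], [[0, 0, 0], [0, 37, 12], 0], [[0, 0, 0], [0, 0, 0], 0], [[0, 0, 0], [0, 0, 0], 0]]'

```text
time_s: 3.72
tool_pos: [0.6245, 0.1984, 0.5124]
tool_rot: [0.101, 1.569, -0.102]
force: [-0.4, -0.2, 0.1]
width: 0.0855
```

```bash
cat >> h.py <<'E'
def wpts(s,st):
    v,u=np.mgrid[0:384,0:512]; dx,dy=u-s["cx"],v-s["cy"]; r=np.hypot(dx,dy)+1e-9; t=r/s["fx"]; z=s["range_z"]
    k=np.where(t<1.4,np.tan(np.minimum(t,1.4)),0)*z/r
    P=np.stack([dx*k,dy*k,z,np.ones_like(z)],-1)@s["hand_eye"].T
    W=R.from_rotvec(st["tool_rot"]).apply(P[...,:3].reshape(-1,3)).reshape(384,512,3)+st["tool_pos"]
    W[(z==0)|(t>1.4)]=np.nan
    return W
E
python3 - <<'E'
from h import *
st=state(); s=snapshot("wrist"); np.savez("w1.npz",**s); W=wpts(s,st)*1000; np.save("w1_W.npy",W)
print(st["tool_pos"],R.from_rotvec(st["tool_rot"]).as_matrix().round(3)); print(s["hand_eye"].round(3),s["fx"])
m=(abs(W[...,0]-625)<40)&(abs(W[...,1]-200)<40)&(W[...,2]>235)&(W[...,2]<275)
Q=W[m]; print(len(Q),Q.mean(0),cv2.minAreaRect(np.float32(Q[:,:2])))
m=(abs(W[...,0]-625)<25)&(abs(W[...,1]-200)<80)&(W[...,2]>180)&(W[...,2]<205)
Q=W[m]; print(len(Q),Q.mean(0),cv2.minAreaRect(np.float32(Q[:,:2])))
cv2.imwrite("pics/w1.png",cv2.resize(s["pixels"][...,::-1],(800,600)))
E
```

```text
[0.6245196 0.1984425 0.5123593] [[-0.001  0.129  0.992]
 [-0.001  0.992 -0.129]
 [-1.    -0.001 -0.001]]
[[ 0.    -0.292  0.956  0.031]
 [ 0.001 -0.956 -0.292  0.075]
 [ 1.     0.001  0.    -0.001]
 [ 0.     0.     0.     1.   ]] 297.3186396354542
724 [622.98085077 205.57637634 251.18882927] ((622.6339721679688, 203.9628143310547), (24.28348731994629, 17.698457717895508), 82.02631378173828)
1403 [625.04488931 210.46174358 188.83187989] ((625.0423583984375, 204.42120361328125), (131.75099182128906, 49.844417572021484), 89.98943328857422)
```

View pics/w1.png

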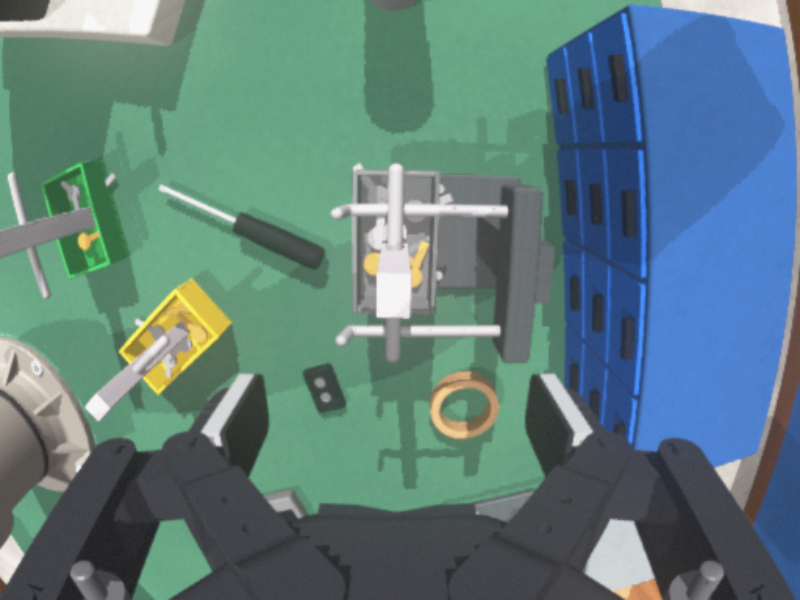

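The wrist view shows the column top at (395,290), midway between prongs, with the jaws aligned with the hook's x. I correct the offset, descend and close.

step_arm --series '[[[0, 0, 0], [20, 5, -2], 0], [[0, 0, 0], [25, 0, 0], 0], [[0, 0, 0], [25, 0, 0], 0], [[0, 0, 0], [25, 0, 0], 0], [[0, 0, 0], [20, 0, 0], 0], [[0, 0, 0], [9, 0, 0], 0], [[0, 0, 0], [0, 0, 0], 0.3], [[0, 0, 0], [0, 0, 0], 0.5]]'

```text
time_s: 4.78
tool_pos: [0.6233, 0.205, 0.3896]
tool_rot: [0.102, 1.567, -0.101]
force: [0.3, -0.0, 0.5]
width: 0.0516
```

step_arm --series '[[[0, 0, 0], [0, 0, 0], 0.7], [[0, 0, 0], [0, 0, 0], 0.8], [[0, 0, 0], [0, 0, 0], 1], [[0, 0, 0], [0, 0, 0], 1], [[0, 0, 0], [0, 0, 0], 1], [[0, 0, 0], [0, 0, 0], 1]]'

```text
time_s: 5.52
tool_pos: [0.6232, 0.2048, 0.3892]
tool_rot: [0.101, 1.568, -0.101]
force: [-0.8, -1.0, 6.0]
width: 0.0173
```

```bash
python3 - <<'E'
from h import *
s=snapshot("scene"); cv2.imwrite("pics/g.png",cv2.resize(s["pixels"][150:300,240:440,::-1],(800,600),interpolation=cv2.INTER_CUBIC)); st=state(); print(st["tool_pos"],st["force"],st["wrist_torque"],st["width"])
E
```

```text
[0.62320977 0.20485244 0.38921173] [-0.01182954  0.25324827  5.89811479] [-0.22358479  0.23487511  0.05586738] 0.017416240522047464
```

View pics/g.png

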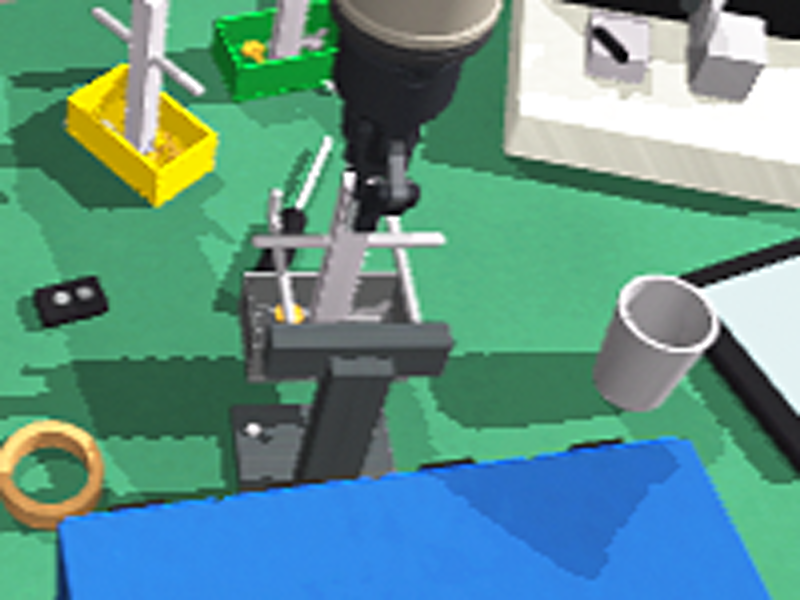

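The crop shows the bar on the prongs (350,240), but the finger (385,190) looks off to the right of the column (348,200). I check this with depth.

```bash
python3 - <<'E'
from h import *
s=snapshot("scene"); W=pts(s)*1000
for cy in (180,190,200,210,220,235):
    v=150+cy/4; v=int(v); print(v,[(u,*W[v,u].round().astype(int).tolist(),int(s["pixels"][v,u].mean())) for u in range(322,346,2)])
st=state(); print(st["tool_pos"],R.from_rotvec(st["tool_rot"]).as_matrix().round(3))
w=snapshot("wrist"); cv2.imwrite("pics/w2.png",cv2.resize(w["pixels"][100:384,90:422,::-1],(700,600)))
E
```

```text
195 [(322, 413, 279, -2, 136), (324, 418, 284, 3, 136), (326, 624, 190, 254, 243), (328, 635, 190, 267, 169), (330, 642, 192, 275, 30), (332, 624, 207, 252, 224), (334, 669, 189, 306, 84), (336, 669, 194, 305, 79), (338, 677, 195, 314, 136), (340, 677, 200, 314, 147), (342, 674, 207, 308, 123), (344, 427, 356, 1, 128)]
197 [(322, 423, 276, -1, 138), (324, 613, 191, 233, 132), (326, 629, 189, 252, 121), (328, 639, 189, 264, 99), (330, 644, 193, 269, 34), (332, 666, 186, 295, 27), (334, 679, 184, 311, 32), (336, 682, 188, 314, 63), (338, 682, 193, 312, 125), (340, 684, 197, 314, 144), (342, 685, 202, 315, 81), (344, 685, 207, 314, 56)]
200 [(322, 435, 273, -3, 137), (324, 619, 190, 228, 129), (326, 631, 190, 242, 165), (328, 636, 193, 248, 116), (330, 660, 186, 276, 32), (332, 672, 185, 291, 25), (334, 686, 183, 308, 26), (336, 685, 189, 306, 31), (338, 687, 193, 307, 63), (340, 687, 198, 307, 67), (342, 688, 202, 308, 29), (344, 449, 349, 0, 92)]
202 [(322, 447, 269, 1, 137), (324, 624, 189, 225, 126), (326, 630, 192, 232, 122), (328, 637, 194, 240, 132), (330, 664, 186, 274, 21), (33
[... 233 characters left out ...]
, (326, 636, 191, 228, 115), (328, 642, 194, 234, 82), (330, 646, 197, 237, 34), (332, 645, 203, 236, 35), (334, 641, 211, 230, 105), (336, 606, 236, 182, 136), (338, 606, 243, 181, 255), (340, 469, 328, 1, 132), (342, 468, 336, -3, 136), (344, 471, 341, 1, 133)]
208 [(322, 618, 190, 193, 142), (324, 629, 191, 205, 165), (326, 630, 196, 205, 172), (328, 631, 201, 207, 143), (330, 634, 206, 209, 133), (332, 623, 218, 193, 166), (334, 622, 224, 191, 201), (336, 626, 228, 195, 199), (338, 625, 234, 193, 221), (340, 626, 239, 194, 217), (342, 626, 246, 192, 198), (344, 627, 251, 192, 235)]
[0.62322398 0.20486738 0.38928942] [[ 0.001  0.128  0.992]
 [ 0.     0.992 -0.128]
 [-1.     0.     0.001]]
```

View pics/w2.png

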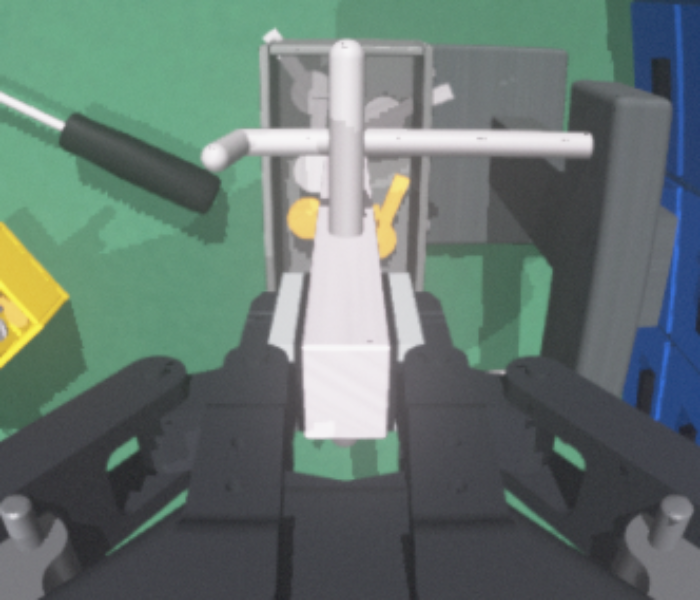

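The wrist view shows the column squarely between the pads (345,390), so the grip is good and the scene-view offset was only the knuckle in front. I lift slowly and draw out.

step_arm --series '[[[0, 0, 0], [-3, 0, 0], 1], [[0, 0, 0], [-7, 0, 0], 1], [[0, 0, 0], [-9, 0, 0], 1], [[0, 0, 0], [-9, 0, 0], 1], [[0, 0, 0], [-6, 0, 0], 1], [[0, 0, 0], [0, 0, 0], 1]]'

```text
time_s: 6.42
tool_pos: [0.6232, 0.2048, 0.4234]
tool_rot: [0.101, 1.568, -0.101]
force: [0.3, -0.8, -3.0]
width: 0.0174
```

step_arm --series '[[[0, 0, 0], [0, 0, -8], 1], [[0, 0, 0], [0, 0, -15], 1], [[0, 0, 0], [0, 0, -18], 1], [[0, 0, 0], [0, 0, -18], 1], [[0, 0, 0], [0, 0, -18], 1], [[0, 0, 0], [0, 0, -18], 1], [[0, 0, 0], [0, 0, -18], 1], [[0, 0, 0], [0, 0, -15], 1], [[0, 0, 0], [0, 0, -8], 1], [[0, 0, 0], [0, 0, 0], 1], [[0, 0, 0], [0, 0, 0], 1]]'

```text
time_s: 7.8
tool_pos: [0.4887, 0.2221, 0.4227]
tool_rot: [0.102, 1.568, -0.101]
force: [0.0, 0.1, -3.8]
width: 0.0174
```

```bash
python3 - <<'E'
from h import *
st=state(); print(st["tool_pos"],st["force"],st["wrist_torque"],st["width"])
s=snapshot("scene"); np.savez("s2.npz",**s); W=pts(s)*1000; W0=np.load("scene_W.npy")*1000
m=(W0[...,0]<540)&(W0[...,0]>250)&(W0[...,1]>0)&(W0[...,1]<350)&(W0[...,2]>130)&(W0[...,2]<215)
n,l=cv2.connectedComponents(m.astype(np.uint8))
for i in range(1,n):
    Q=W0[l==i]
    if len(Q)>20: print("cols",len(Q),Q.min(0).round(),Q.max(0).round())
cv2.imwrite("pics/c2.png",cv2.resize(s["pixels"][100:280,200:440,::-1],(800,600),interpolation=cv2.INTER_CUBIC))
# level check: wrist cloud of crossbar and rim
w=snapshot("wrist"); Ww=wpts(w,st)*1000; T=R.from_rotvec(st["tool_rot"]).inv().apply((Ww.reshape(-1,3)-st["tool_pos"]*1000))
T=T[~np.isnan(T[:,0])]
for nm,a,b in(("top",120,148),("bar",185,206),("rim",270,290)):
    Q=T[(T[:,0]>a)&(T[:,0]<b)&(abs(T[:,2])<40)&(abs(T[:,1])<75)]; print(nm,len(Q),np.median(Q,0).round(1),Q.min(0).round(),Q.max(0).round())
Q=T[(T[:,0]>265)&(T[:,0]<290)&(abs(T[:,2])<40)&(abs(T[:,1])<70)]
for a,b in((-40,-31),(31,40)):
    q=Q[(Q[:,2]>a)&(Q[:,2]<b)]; print("rimside",len(q),np.median(q,0).round(1))
E
```

```text
[0.48872433 0.22211359 0.42274557] [ 2.02378183e-03  1.43714299e-01 -3.79162424e+00] [ 0.00071664 -0.05202714  0.04242344] 0.01740937090939363
cols 135 [256. 247. 130.] [280. 291. 192.]
cols 153 [330.  98. 130.] [381. 134. 195.]
top 5987 [136.2   9.7  -0.4] [120. -14. -40.] [148.  15.  40.]
bar 1881 [196.7  33.3  -0.4] [185. -65. -10.] [206.  66.   8.]
rim 1595 [281.3  20.1  -7.9] [271. -50. -36.] [290.  59.  35.]
rimside 632 [281.3   8.5 -33.1]
rimside 442 [281.1  11.1  32.6]
```

Rim sides are equal (281.3 / 281.1 mm), so the tray is level, and the weight is 3.8 N. I carry it to the front of hook B.

step_arm --series '[[[-2.6, 0, 0], [-6, 0, 0], 1], [[-4, 0, 0], [-9, 0, 0], 1], [[-4, 0, 0], [-9, 0, 0], 1], [[-3, 0, 0], [0, -12, -1], 1], [[0, 0, 0], [0, -25, -2], 1], [[0, 0, 0], [0, -32, -3], 1], [[0, 0, 0], [0, -32, -3], 1], [[0, 0, 0], [0, -32, -3], 1], [[0, 0, 0], [0, -32, -3], 1], [[0, 0, 0], [0, -32, -3], 1], [[0, 0, 0], [0, -32, -3], 1], [[0, 0, 0], [0, -32, -3], 1]]'

```text
time_s: 9.4
tool_pos: [0.4922, -0.041, 0.4467]
tool_rot: [-0.085, 1.569, 0.085]
force: [0.4, -0.2, -2.7]
width: 0.0171
```

step_arm --series '[[[0, 0, 0], [0, -32, -3], 1], [[0, 0, 0], [0, -32, -3], 1], [[0, 0, 0], [0, -32, -3], 1], [[0, 0, 0], [0, -32, -3], 1], [[0, 0, 0], [0, -30, -3], 1], [[0, 0, 0], [0, -24, -2], 1], [[0, 0, 0], [0, -16, -2], 1], [[0, 0, 0], [0, -8, 0], 1], [[0, 0, 0], [0, 0, 0], 1], [[0, 0, 0], [0, 0, 0], 1]]'

```text
time_s: 10.65
tool_pos: [0.4957, -0.2458, 0.4468]
tool_rot: [-0.086, 1.569, 0.086]
force: [0.1, -0.8, -2.1]
width: 0.0171
```

```bash
cat > m.py <<'E'
from h import *
st=state(); print(st["time_s"],st["tool_pos"],st["force"],st["wrist_torque"],st["width"])
r=R.from_rotvec(st["tool_rot"]); M=r.as_matrix(); print("jaw az",np.degrees(np.arctan2(M[1,2],M[0,2])))
w=snapshot("wrist"); Ww=wpts(w,st)*1000; np.save("ww.npy",Ww); np.savez("ww.npz",**w)
T=r.inv().apply((Ww.reshape(-1,3)-st["tool_pos"]*1000)); T=T[~np.isnan(T[:,0])]
def sel(x,y,z): return T[(T[:,0]>x[0])&(T[:,0]<x[1])&(T[:,1]>y[0])&(T[:,1]<y[1])&(T[:,2]>z[0])&(T[:,2]<z[1])]
h=st["tool_pos"][2]*1000
for l,z in(("keep",(206,221)),("prong",(184,200))):
    for y in((25,65),(-65,-25)):
        Q=sel((h-z[1],h-z[0]),y,(95,190))
        if len(Q)>30:
            p=np.polyfit(Q[:,2],Q[:,1],1); Q=Q[abs(Q[:,1]-np.polyval(p,Q[:,2]))<5]; p=np.polyfit(Q[:,2],Q[:,1],1)
            print(l,len(Q),"deg",np.degrees(np.arctan(p[0])).round(2),"y@140",np.polyval(p,140).round(1),"z range",Q[:,2].min().round(),Q[:,2].max().round(),"height",h-np.median(Q[:,0]))
Q=sel((185,206),(-75,75),(-12,12)); print("bar",len(Q),"y",Q[:,1].min(),Q[:,1].max(),"z",np.median(Q[:,2]))
for y in((-75,-25),(25,75)):
    q=sel((h-215,h-200),y,(20,80)); print("tip",len(q), np.median(q,0) if len(q) else '', q[:,2].min() if len(q) else '')
for a,b in((-40,-31),(31,40)):
    q=sel((265,290),(-70,70),(a,b)); print("rim",len(q),np.median(q,0).round(1))
E
python3 m.py; python3 -c "
from h import *
w=np.load('ww.npz'); cv2.imwrite('pics/w3.png',cv2.resize(w['pixels'][...,::-1],(800,600)))"
```

```text
10.65 [ 0.49567709 -0.24578912  0.44677532] [ 0.12348909 -0.7558593  -2.09817619] [ 0.03461032 -0.00930195  0.00840127] 0.01710075788984885
jaw az 6.284291718959838
keep 606 deg -0.49 y@140 28.8 z range 96.0 190.0 height 215.16525274237443
keep 552 deg -0.35 y@140 -54.5 z range 96.0 190.0 height 214.90278220256266
prong 643 deg 0.39 y@140 29.8 z range 95.0 190.0 height 193.93141335885687
prong 680 deg -0.04 y@140 -54.1 z range 95.0 190.0 height 193.73293423372124
bar 1881 y -66.08588322193583 66.03575958051363 z -0.1860582008138985
tip 108 [238.41784333 -52.79029566  49.04611629] 45.2338239907277
tip 121 [235.67877922  29.98484898  48.37339772] 44.953307718285544
rim 609 [281.2   6.4 -33. ]
rim 495 [281.2  13.8  32.7]
```

View pics/w3.png

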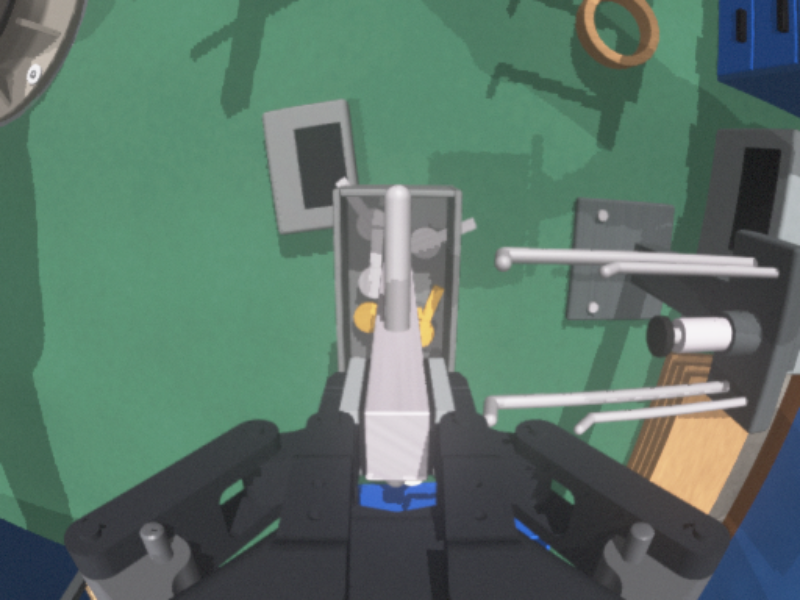

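The wrist view shows hook B's tips at (503,258) and (490,410), and the pad at (660,335). Yaw agrees within 0.2°. I need a tool y shift of −12.5 mm and then z of +72 mm.

step_arm --series '[[[0, 0, 0], [0, -6, 0], 1], [[0, 0, 0], [0, -6.5, 0], 1], [[0, 0, 0], [0, 0, 8], 1], [[0, 0, 0], [0, 0, 14], 1], [[0, 0, 0], [0, 0, 16], 1], [[0, 0, 0], [0, 0, 16], 1], [[0, 0, 0], [0, 0, 12], 1], [[0, 0, 0], [0, 0, 6], 1], [[0, 0, 0], [0, 0, 0], 1], [[0, 0, 0], [0, 0, 0], 1]]'

```text
time_s: 11.95
tool_pos: [0.5681, -0.2515, 0.4467]
tool_rot: [-0.085, 1.569, 0.085]
force: [-0.9, 0.2, -3.9]
width: 0.017
```

```bash
cat >> m.py <<'E'
for l,y in(("+",(30,55)),("-",(-55,-30))):
    q=sel((h-222,h-205),y,(-45,-5)); print("tip",l,len(q),np.median(q,0).round(1) if len(q) else ''); 
    q=sel((h-229,h-214),y,(5,45)); print("flare",l,len(q),np.percentile(q[:,2],[0,10]).round(1) if len(q) else '')
    q=sel((h-222,h-206),y,(35,70)); print("keep",l,len(q),np.median(q,0).round(1) if len(q) else '')
    q=sel((h-202,h-184),y,(-5,15)); print("prong",l,len(q),np.median(q,0).round(1) if len(q) else '')
q=sel((h-216,h-196),(-14,14),(30,120)); print("pad",len(q),np.percentile(q[:,2],[0,2,5,20]).round(1),np.median(q[:,1]))
E
python3 m.py
```

```text
11.95 [ 0.56808558 -0.25145169  0.44674354] [-0.91675064  0.22051498 -3.86656755] [0.03118724 0.06706578 0.00104725] 0.017019655605682877
jaw az 6.2036731228920985
keep 549 deg 1.64 y@140 43.2 z range 95.0 151.0 height 215.1825101498957
keep 452 deg -0.29 y@140 -40.9 z range 95.0 151.0 height 214.95718912043503
prong 316 deg 2.37 y@140 45.3 z range 95.0 151.0 height 193.83807132865576
prong 509 deg 2.41 y@140 -39.5 z range 95.0 151.0 height 193.80360185395614
bar 1888 y -65.97944443059605 65.92380257614711 z -0.18139147286958884
tip 209 [232.80755525 -39.72014462  57.93376257] 37.794362475026574
tip 245 [232.37735543  43.53591022  56.74829594] 32.279924798986514
rim 593 [281.3   6.3 -33. ]
rim 407 [281.2   3.9  32.7]
tip + 113 [235.6  42.5 -21.7]
flare + 262 [20.8 22.9]
keep + 410 [231.7  42.4  52.7]
prong + 129 [252.6  42.7  10.5]
tip - 0 
flare - 49 [38.2 39.1]
keep - 289 [231.9 -40.5  54.2]
prong - 0 
pad 1354 [73.2 73.7 73.9 77.2] 2.6054577857691625
```

step_arm --series '[[[0, 0, 0], [4, 1, 0], 1], [[0, 0, 0], [8, 0, 0], 1], [[0, 0, 0], [8, 0, 0], 1], [[0, 0, 0], [8, 0, 0], 1], [[0, 0, 0], [6, 0, 0], 1], [[0, 0, 0], [4, 0, 0], 1], [[0, 0, 0], [2, 0, 0], 1], [[0, 0, 0], [1, 0, 0], 1], [[0, 0, 0], [0, 0, 0], 1], [[0, 0, 0], [0, 0, 0], 1]]'

```text
time_s: 13.25
tool_pos: [0.5684, -0.2503, 0.4059]
tool_rot: [-0.085, 1.569, 0.085]
force: [-0.0, 0.3, -3.6]
width: 0.0174
```

step_arm --series '[[[0, 0, 0], [1, 0, 0], 1], [[0, 0, 0], [1, 0, 0], 1], [[0, 0, 0], [1, 0, 0], 1], [[0, 0, 0], [0, 0, 0], 1], [[0, 0, 0], [0, 0, 0], 1]]'

```text
time_s: 13.88
tool_pos: [0.5683, -0.2503, 0.4027]
tool_rot: [-0.085, 1.569, 0.085]
force: [0.1, -0.2, -2.9]
width: 0.0174
```

step_arm --series '[[[0, 0, 0], [0.6, 0, 0], 1], [[0, 0, 0], [0.6, 0, 0], 1], [[0, 0, 0], [0, 0, 0], 1], [[0, 0, 0], [0, 0, 0], 1]]'

```text
time_s: 14.38
tool_pos: [0.5683, -0.2503, 0.4015]
tool_rot: [-0.085, 1.569, 0.085]
force: [0.0, -0.6, -2.6]
width: 0.0171
```

step_arm --series '[[[0, 0, 0], [0.5, 0, 0], 1], [[0, 0, 0], [0.3, 0, 0], 1], [[0, 0, 0], [0, 0, 0], 1], [[0, 0, 0], [0, 0, 0], 1]]'

```text
time_s: 14.88
tool_pos: [0.5683, -0.2503, 0.4007]
tool_rot: [-0.085, 1.569, 0.085]
force: [-0.2, -0.4, -3.0]
width: 0.0174
```

step_arm --series '[[[0, 0, 0], [0.5, 0, 0], 1], [[0, 0, 0], [0.3, 0, 0], 1], [[0, 0, 0], [0, 0, 0], 1], [[0, 0, 0], [0, 0, 0], 1]]'

```text
time_s: 15.38
tool_pos: [0.5684, -0.2503, 0.4003]
tool_rot: [-0.085, 1.569, 0.085]
force: [-1.5, 0.8, 5.3]
width: 0.0172
```

step_arm --series '[[[0, 0, 0], [0.4, 0, 0], 1], [[0, 0, 0], [0, 0, 0], 1], [[0, 0, 0], [0, 0, 0], 1]]'

```text
time_s: 15.75
tool_pos: [0.5684, -0.2503, 0.4002]
tool_rot: [-0.086, 1.568, 0.085]
force: [-3.8, 0.7, 8.6]
width: 0.0171
```

step_arm --series '[[[0, 0, 0], [-0.6, 0, 0], 1], [[0, 0, 0], [0, 0, 0], 1], [[0, 0, 0], [0, 0, 0], 1]]'

```text
time_s: 16.12
tool_pos: [0.5684, -0.2503, 0.4003]
tool_rot: [-0.085, 1.569, 0.085]
force: [-1.4, -0.3, 4.5]
width: 0.017
```

step_arm --series '[[[0, 0, 0], [0, 0, 2], 1], [[0, 0, 0], [0, 0, 4], 1], [[0, 0, 0], [0, 0, 4], 1], [[0, 0, 0], [0, 0, 4], 1], [[0, 0, 0], [0, 0, 4], 1], [[0, 0, 0], [0, 0, 2], 1], [[0, 0, 0], [0, 0, 0], 1]]'

```text
time_s: 17.0
tool_pos: [0.5884, -0.2483, 0.4003]
tool_rot: [-0.085, 1.569, 0.085]
force: [-1.1, -1.1, 4.0]
width: 0.018
```

step_arm --series '[[[0, 0, 0], [-0.3, 0, 2], 1], [[0, 0, 0], [0, 0, 5], 1], [[0, 0, 0], [0, 0, 5], 1], [[0, 0, 0], [0, 0, 5], 1], [[0, 0, 0], [0, 0, 5], 1], [[0, 0, 0], [0, 0, 5], 1], [[0, 0, 0], [0, 0, 4], 1], [[0, 0, 0], [0, 0, 2], 1], [[0, 0, 0], [0, 0, 0], 1], [[0, 0, 0], [0, 0, 0], 1]]'

```text
time_s: 18.25
tool_pos: [0.6212, -0.2444, 0.4005]
tool_rot: [-0.085, 1.568, 0.086]
force: [1.2, 1.0, -0.6]
width: 0.0175
```

```bash
python3 m.py | tail -14
```

```text
bar 2083 y -66.09672016772637 65.98741722952361 z -0.18699838502622304
tip 0  
tip 493 [186.09166556  42.17167738  45.78164654] 20.152033780960153
rim 493 [281.2  -1.6 -33. ]
rim 309 [281.2  33.4  32.7]
tip + 450 [184.7  41.1 -16.2]
flare + 692 [5.1 8.8]
keep + 620 [185.3  41.1  51.9]
prong + 215 [205.9  42.6   8.2]
tip - 0 
flare - 0 
keep - 0 
prong - 0 
pad 3590 [30.1 32.9 35.1 45.6] 2.809040281046384
```

step_arm --series '[[[0, 0, 0], [0, 0, 3], 1], [[0, 0, 0], [0, 0, 3], 1], [[0, 0, 0], [0, 0, 2], 1], [[0, 0, 0], [0, 0, 1], 1], [[0, 0, 0], [0, 0, 0], 1], [[0, 0, 0], [0, 0, 0], 1]]'

```text
time_s: 19.05
tool_pos: [0.6301, -0.2435, 0.4004]
tool_rot: [-0.085, 1.569, 0.085]
force: [0.6, -0.4, 0.1]
width: 0.0176
```

step_arm --series '[[[0, 0, 0], [0, 0, 1], 1], [[0, 0, 0], [0, 0, 1], 1], [[0, 0, 0], [0, 0, 0], 1], [[0, 0, 0], [0, 0, 0], 1]]'

```text
time_s: 19.55
tool_pos: [0.632, -0.2433, 0.4004]
tool_rot: [-0.085, 1.569, 0.085]
force: [-0.6, -0.9, 0.3]
width: 0.0172
```

step_arm --series '[[[0, 0, 0], [0, 0, 1], 1], [[0, 0, 0], [0, 0, 1], 1], [[0, 0, 0], [0, 0, 0], 1], [[0, 0, 0], [0, 0, 0], 1], [[0, 0, 0], [0, 0, 0], 1]]'

```text
time_s: 20.18
tool_pos: [0.6339, -0.2431, 0.4004]
tool_rot: [-0.085, 1.569, 0.085]
force: [-4.6, -0.9, 2.6]
width: 0.0176
```

step_arm --series '[[[0, 0, 0], [0, 0, 0.7], 1], [[0, 0, 0], [0, 0, 0.7], 1], [[0, 0, 0], [0, 0, 0], 1], [[0, 0, 0], [0, 0, 0], 1], [[0, 0, 0], [0, 0, 0], 1]]'

```text
time_s: 20.8
tool_pos: [0.635, -0.2431, 0.4004]
tool_rot: [-0.085, 1.57, 0.085]
force: [-7.4, 0.1, 3.6]
width: 0.0176
```

step_arm --series '[[[0, 0, 0], [0, 0, 0.6], 1], [[0, 0, 0], [0, 0, 0.6], 1], [[0, 0, 0], [0, 0, 0], 1], [[0, 0, 0], [0, 0, 0], 1], [[0, 0, 0], [0, 0, 0], 1]]'

```text
time_s: 21.42
tool_pos: [0.636, -0.243, 0.4003]
tool_rot: [-0.085, 1.571, 0.085]
force: [-9.3, -1.1, 5.7]
width: 0.0172
```

```bash
python3 m.py | grep -v -E "tip|prong|keep|flare"
```

```text
21.425 [ 0.63602234 -0.24301727  0.40034724] [-9.34917408 -1.0815204   5.68657463] [-0.08667262  2.30305497 -0.01179608] 0.017246879396888255
jaw az 6.2050686371304264
bar 2216 y -65.64790840958904 65.94017388316396 z -0.19077164033811395
rim 537 [281.3   1.4 -33.3]
rim 263 [281.2  13.   32.5]
pad 3104 [30.  31.1 33.  42.5] 3.45811131969607
```

step_arm --series '[[[0, 0, 0], [-0.2, 0, 0.5], 1], [[0, 0, 0], [-0.1, 0, 0.5], 1], [[0, 0, 0], [0, 0, 0], 1], [[0, 0, 0], [0, 0, 0], 1], [[0, 0, 0], [0, 0, 0], 1], [[0, 0, 0], [0, 0, 0], 1], [[0, 0, 0], [0, 0, 0], 1], [[0, 0, 0], [0, 0, 0], 1]]'

```text
time_s: 22.48
tool_pos: [0.6368, -0.243, 0.4004]
tool_rot: [-0.085, 1.571, 0.085]
force: [-10.1, 0.6, 4.1]
width: 0.0175
```

step_arm --series '[[[0, 0, 0], [0, 0, -0.4], 1], [[0, 0, 0], [0, 0, -0.4], 1], [[0, 0, 0], [0, 0, -0.4], 1], [[0, 0, 0], [0, 0, -0.4], 1], [[0, 0, 0], [0, 0, -0.4], 1], [[0, 0, 0], [0, 0, -0.4], 1], [[0, 0, 0], [0, 0, 0], 1], [[0, 0, 0], [0, 0, 0], 1], [[0, 0, 0], [0, 0, 0], 1]]'

```text
time_s: 23.6
tool_pos: [0.6351, -0.243, 0.4005]
tool_rot: [-0.085, 1.569, 0.085]
force: [-5.8, -1.2, -3.0]
width: 0.0172
```

step_arm --series '[[[0, 0, 0], [0.3, 0, -0.4], 1], [[0, 0, 0], [0.1, 0, -0.4], 1], [[0, 0, 0], [0, 0, 0], 1], [[0, 0, 0], [0, 0, 0], 1], [[0, 0, 0], [0, 0, 0], 1]]'

```text
time_s: 24.22
tool_pos: [0.6344, -0.2431, 0.4004]
tool_rot: [-0.085, 1.569, 0.085]
force: [-2.4, -1.6, -1.9]
width: 0.0174
```

step_arm --series '[[[0, 0, 0], [0.1, 0, 0], 0.82], [[0, 0, 0], [0, 0, 0], 0.8], [[0, 0, 0], [0, 0, 0], 0.78], [[0, 0, 0], [0, 0, 0], 0.76], [[0, 0, 0], [0, 0, 0], 0.74], [[0, 0, 0], [0, 0, 0], 0.72], [[0, 0, 0], [0, 0, 0], 0.68], [[0, 0, 0], [0, 0, 0], 0.64], [[0, 0, 0], [0, 0, 0], 0.6], [[0, 0, 0], [0, 0, 0], 0.55], [[0, 0, 0], [0, 0, 0], 0.55]]'

```text
time_s: 25.6
tool_pos: [0.6343, -0.2431, 0.4002]
tool_rot: [-0.085, 1.569, 0.085]
force: [0.1, 0.5, -0.2]
width: 0.0382
```

```bash
python3 m.py | grep -E "^[0-9]|bar|rim|pad"; python3 -c "
from h import *
w=np.load('ww.npz'); cv2.imwrite('pics/w4.png',cv2.resize(w['pixels'][...,::-1],(800,600)))"
```

```text
25.6 [ 0.63433408 -0.24307693  0.40023213] [ 0.11534846  0.50670922 -0.20658363] [0.04804928 0.05305624 0.05130832] 0.03819366165601886
bar 2302 y -66.20989194921805 65.97158110831519 z -0.7291643396599626
rim 565 [281.2  -0.  -33.5]
rim 240 [280.9   6.2  32.2]
pad 3102 [30.  31.7 33.9 43.8] 3.5200371610940593
```

View pics/w4.png

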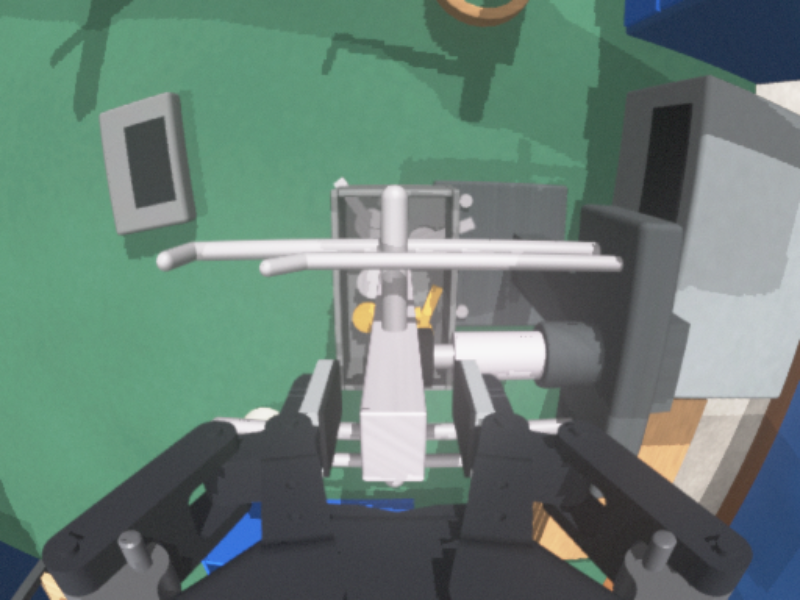

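The view shows the jaws clear of the column, the pad against the column at (425,350), and the bar under the keepers. It is level and slid back only about 0.5 mm. I withdraw upward.

step_arm --series '[[[0, 0, 0], [-4, 0, 0], 0.55], [[0, 0, 0], [-10, 0, 0], 0.55], [[0, 0, 0], [-15, 0, 0], 0.55], [[0, 0, 0], [-20, 0, 0], 0.55], [[0, 0, 0], [-25, 0, 0], 0.55], [[0, 0, 0], [-25, 0, 0], 0.55], [[0, 0, 0], [-25, 0, 0], 0.55], [[0, 0, 0], [-15, 0, 0], 0.55], [[0, 0, 0], [0, 0, 0], 0.55], [[0, 0, 0], [0, 0, 0], 0.55], [[0, 0, 0], [0, 0, 0], 0.55]]'

```text
time_s: 27.02
tool_pos: [0.6343, -0.2432, 0.5382]
tool_rot: [-0.085, 1.571, 0.086]
force: [0.0, -0.1, -0.7]
width: 0.0383
```

```bash
python3 - <<'E'
from h import *
for k in range(2):
    st=state(); w=snapshot("wrist"); W=wpts(w,st)*1000
    o=np.array([634.3,-243.1]); a=np.radians(6.2); ex=np.array([np.cos(a),np.sin(a)]); ey=np.array([-ex[1],ex[0]])
    X=(W[...,:2]-o)@ex; Y=(W[...,:2]-o)@ey; Z=W[...,2]
    def g(l,m): print(l,m.sum(),np.round([np.median(X[m]),np.median(Y[m]),np.median(Z[m])],1) if m.sum() else '')
    g("coltop",(abs(X)<25)&(abs(Y)<25)&(Z>255)&(Z<275)); m=(abs(X)<25)&(abs(Y)<25)&(Z>255)&(Z<275); print(np.percentile(X[m],[2,98]))
    g("bar",(abs(X)<9)&(abs(Y)>15)&(abs(Y)<36)&(Z>190)&(Z<210))
    for s in(-1,1): g("rim%d"%s,(abs(X-s*33.5)<3)&(abs(Y)<60)&(Z>105)&(Z<135))
    m=(abs(Y)<10)&(Z>203)&(Z<216)&(X>5)&(X<40); print("pad",np.percentile(X[m],[0,2,5]).round(1),m.sum())
print(st["tool_pos"],st["force"],st["width"])
s=snapshot("scene"); a=s["pixels"]; b=np.load("scene.npz")["pixels"]
cv2.imwrite("pics/end.png",np.vstack([cv2.resize(a[...,::-1],(700,525))]))
cv2.imwrite("pics/end.png",cv2.resize(a[...,::-1],(800,600)))
E
```

```text
coltop 597 [ -1.3   0.5 263.3]
[-9.92550318  7.3173348 ]
bar 194 [ -1.5  25.2 203.7]
rim-1 296 [-33.9  -3.6 118.8]
rim1 137 [ 32.   14.2 119.3]
pad [7.8 8.8 9.9] 434
coltop 593 [ -1.2   0.5 263.3]
[-9.83001459  7.37926193]
bar 195 [ -1.4  25.  203.6]
rim-1 302 [-33.8  -3.5 119. ]
rim1 136 [ 32.   14.9 119.3]
pad [7.9 8.9 9.9] 441
[ 0.63430464 -0.24318291  0.53832977] [0.81138711 0.02963567 0.5540188 ] 0.03876553241017676
```

View pics/end.png

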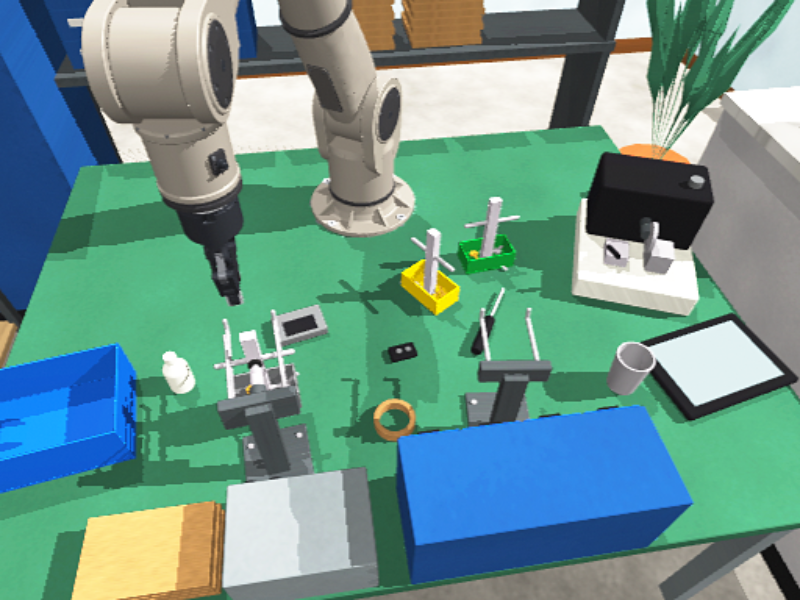

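The tray hangs level and at rest at (258,370) on hook B, and the bystanders are where they were.

```bash
python3 -c "
from bench import *
print(sign_off(), state()['time_s'])"
```

```text
the job is handed in; nothing more can be done
the job is handed in; nothing more can be done
```

The grey key tray now hangs on hook B, level, at rest and against the buffer pad; I handed the job in at about 27 s, inside the 67 s limit. I took it off hook A, carried it level and laid its bar on hook B's prongs in front of the keepers. Then I slid it under them and pressed the buffer until the wrist read about 10 N. I backed off to about 2.4 N before opening the jaws, then raised the gripper clear.

**Last checks**
- **Level:** the two rim sides measured 119.0 and 119.3 mm high. Two readings one after the other gave the same pose, so the tray was at rest.
- **Touching the pad:** the column face (about 7.4 mm) and the pad (about 7.9 mm) agree within camera error. The tray rested about 1 mm past where the force first rose, so the spring should still be pressing. I did not measure this contact by force after letting go.
- **Force readings:** I only saw the force at the end of each move, so the peaks between are unseen. Part of the 10 N is friction on the prongs, so the buffer itself may have felt a little less.
- **Laying down:** the bar touched with a few newtons more than its weight, about 12 N on the prongs, before I eased it.
- **Other things:** by eye in the final scene image, none of the bystanders had moved.

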